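# Balance the orbital shaker and lock its platform

## Robot

A 6-joint arm with a two-finger parallel gripper is mounted at the origin on the work surface. World frame = base frame: x ahead of the robot, y to its left, z up, the work surface at z = 0. Lengths are in m, angles in rad, forces in N, time in s.
With the tool pointing down it reaches from about 0.25 to 0.775 m from the base axis. Payload 4 kg.
Tool frame: the origin (TCP) lies at the very end of the fingers, on their centre line; the grasp point (between the pads) lies 19 mm behind it; z points along the fingers, y is the line along which they close (so a half turn about z gives the same grasp; the last joint's range is limited). The gripper opens to 94 mm and grips with 3 to 60 N. Pads are 16 mm wide; open, the fingers measure 119 mm over their backs; the gripper's body (75 mm by 177 mm) begins 78 mm behind the grasp point.
Start: joints at [-1.252, 0.087, 1.371, -0, 1.684, -0.103], TCP at [0.225, -0.502, 0.206] pointing down, gripper open.
Joint ranges: [-3.1, 3.1], [-0.76, 2.03], [0.27, 2.55], [-1.08, 4.22], [0.17, 2.65], [-2.57, 2.57]. Speed limits (rad/s): [2.79, 2.79, 3.14, 3.14, 3.14, 3.14].

## Interface

Orientations are given as [roll, pitch, yaw] about the fixed x, y, z axes, in that order (R = Rz(yaw) Ry(pitch) Rx(roll)).
In Python, from bench import robot, vision gives the robot as it stands.
- The arm moves only by the shell command python3 -m crank 'ROWS'. ROWS is JSON, a list of rows, each a list of 3 entries, a list of its own where there are three numbers: the closure, from 0 (fully open) to 1 (shut), then the shift along the tool's x, y, z in m, then the turn, a rotation vector about the tool's x, y, z in degrees. A call has 1 to 8 rows; each row shifts and turns the commanded pose from where the row before left it, along the tool's axes as they then stand; what a row does not reach is not made up. A row lasts 1/10 s, in which the tool goes at most 50 mm and 8.59 degrees, less where a joint would pass 70% of its speed; a pose out of reach is approached as far as the arm can. A call with a gripper value outside its range is refused whole. The fingers move at their own pace and stop on an object; the grip force is fixed at half the most. Time passes only in rows, so rows that do not move let the fingers close. It gives the time, the measured TCP pose, the force, the opening and the grip force at its end, in the units of the state.
- robot.get_obs(): the state, without advancing time (a new reading comes with each control period).
- vision.snapshot(name): name is "scene" or "side" or "wrist"; returns a dict with "color" (400x640x3 uint8, red, green, blue), "z_map" (400x640 float32, m along the optical axis (not along the pixel's ray), 0 where there is no reading), "fx", "fy", "cx", "cy" (pixels), "R" (3x3) and "t" (3): a world point X has camera coordinates R X + t. Camera axes: x right, y down, z forward; pixel columns grow to the right and rows downward; lengths in m; the calibration is good to about 2 mm. A picture is of the moment at which its call begins.
- robot.close_job(): hands the job in; it is judged then, once.
The state is a dict: "time": time; "joint_positions": joint angles; "qvel": joint speeds; "joint_torque": joint torques, N m; "tool_pos": TCP position; "ee_rot": TCP orientation; "wrist_force": force on the tool from outside, world axes, zero at the start; "wrist_torque": the same for the moment, N m; "width": finger opening in m; "finger_force": force on a finger pad.
Only numpy, scipy, OpenCV 4.12 (cv2) and the standard library are available. Lean on these libraries where they do the work, as an engineer would, in place of code of your own. Each camera call takes 0.05 s, during which the arm holds its last target. There are 200 camera calls.

## Task

One tube block stands in a cradle on the shaker. Take from the rack the bare counterweight of the same thickness and set it down, without dropping it, upright on the floor of the cradle diagonally opposite across the winged knob; then turn the winged knob clockwise until it is fully tight. Leave the tube blocks, the other two counterweights and the bottles and vessels on the bench where they are.

Things in the scene. Friction and masses are not known exactly. Their poses are not given: they have to be found in the camera images.
- shaker: Orbital shaker, fixed. Origin on the bench under the centre of its platform; z up, x points from the platform to its grey control head. Platform 220 (x) by 230 (y) mm, top 85 mm above the bench. The control head, x = 115 to 200 mm, has a flat top 91 mm high where two tube blocks wait. Four identical cradles stand at x = +-48, y = +-70 mm, the winged knob in the middle.
- bay_a (a point): Floor centre of the cradle at the shaker's x = -48, y = +70 mm, axes as the shaker's, 91 mm above the bench. Its diagonal counterpart is bay_c. Takes a block, length along x, between two end posts 64 mm apart, 58 mm high above the floor, 8 mm thick, 24 mm wide: they bar the block's ends, so it is held by its broad faces. Along y only 5 mm high lips, 46 mm apart.
- bay_b (a point): Floor centre of the cradle at the shaker's x = +48, y = +70 mm, axes as the shaker's, 91 mm above the bench. Its diagonal counterpart is bay_d. Takes a block, length along x, between two end posts 64 mm apart, 58 mm high above the floor, 8 mm thick, 24 mm wide: they bar the block's ends, so it is held by its broad faces. Along y only 5 mm high lips, 46 mm apart.
- bay_c (a point): Floor centre of the cradle at the shaker's x = +48, y = -70 mm, axes as the shaker's, 91 mm above the bench. Its diagonal counterpart is bay_a. Takes a block, length along x, between two end posts 64 mm apart, 58 mm high above the floor, 8 mm thick, 24 mm wide: they bar the block's ends, so it is held by its broad faces. Along y only 5 mm high lips, 46 mm apart.
- bay_d (a point): Floor centre of the cradle at the shaker's x = -48, y = -70 mm, axes as the shaker's, 91 mm above the bench. Its diagonal counterpart is bay_b. Takes a block, length along x, between two end posts 64 mm apart, 58 mm high above the floor, 8 mm thick, 24 mm wide: they bar the block's ends, so it is held by its broad faces. Along y only 5 mm high lips, 46 mm apart.
- weight_thin: Counterweight: plain aluminium block with bare top, 56 mm long (its x), 22 mm thick (its y), 60 mm high, 0.20 kg (up to 30 percent more or 20 percent less), origin at the centre of its underside. At the start it stands in the rack, its underside 6 mm above the bench.
- sample_thin: Tube block: the same block as the thin counterweight, 56 (x) by 22 (y) by 60 mm, with a row of three white tube caps, 10 mm high, on top. Origin at the centre of its underside. It stands at the start either in one of the four cradles or on the shaker's control head; exactly one of the three tube blocks is in a cradle.
- weight_medium: Counterweight: plain aluminium block with bare top, 56 mm long (its x), 30 mm thick (its y), 60 mm high, 0.27 kg (up to 30 percent more or 20 percent less), origin at the centre of its underside. At the start it stands in the rack, its underside 6 mm above the bench.
- sample_medium: Tube block: the same block as the medium counterweight, 56 (x) by 30 (y) by 60 mm, with a row of three white tube caps, 10 mm high, on top. Origin at the centre of its underside. It stands at the start either in one of the four cradles or on the shaker's control head; exactly one of the three tube blocks is in a cradle.
- weight_thick: Counterweight: plain aluminium block with bare top, 56 mm long (its x), 38 mm thick (its y), 60 mm high, 0.34 kg (up to 30 percent more or 20 percent less), origin at the centre of its underside. At the start it stands in the rack, its underside 6 mm above the bench.
- sample_thick: Tube block: the same block as the thick counterweight, 56 (x) by 38 (y) by 60 mm, with a row of three white tube caps, 10 mm high, on top. Origin at the centre of its underside. It stands at the start either in one of the four cradles or on the shaker's control head; exactly one of the three tube blocks is in a cradle.
- rack: Fixed dark steel rack with slots at y = -50, 0, 50 mm, a counterweight in each, length along the rack's x. Origin under its centre on the bench, z up. Base 56 by 160 mm, 6 mm thick. Slots 46 mm wide between dividers 4 mm thick, 44 mm long, tops 68 mm above the bench (2 mm over the blocks): no room for fingers at the broad faces; the blocks' ends (56 mm apart) are free, hold them there.
- knob (a joint): Angle of the winged knob, rad: 0 to 0.45 at the start (loose), 1.5 at its hard stop (tight). It grows as the knob turns clockwise seen from above. At 0 the wings lie along the shaker's x axis. It stays where it is left (friction about 0.08 N m).
- knob_grip (a point): On the knob's vertical axis, at the height to hold it, 130 mm above the bench; this point's x axis runs along the wings. The white wings are one upright blade 80 mm across, 10 mm thick, 108 to 142 mm above the bench, on a hub of 15 mm radius, beside two uprights (see uprights).
- uprights (a point): Midway between two fixed steel uprights, 12 (x) by 4 (y) mm, tops 140 mm above the bench, at the shaker's x = 0, y = +-48 mm. The wing tips pass them with 6 mm to spare; fingers holding the wings must stay within 45 mm of the axis going down and turning (open the gripper to about 45 mm only).
- bottle_a: Bystander: white bottle, 52 mm wide, 85 mm high, upright on the bench, origin at the centre of its underside. Leave it standing.
- bottle_b: Bystander: pale bottle, 44 mm wide, 75 mm high, upright on the bench, origin at the centre of its underside. Leave it standing.
- bottle_c: Bystander: white bottle, 48 mm wide, 80 mm high, upright on the bench, origin at the centre of its underside. Leave it standing.
- jar: Bystander: pale jar, 56 mm wide, 60 mm high, upright on the bench, origin at the centre of its underside. Leave it standing.
- beaker: Bystander: glass beaker, 60 mm wide, 75 mm high, upright on the bench, origin at the centre of its underside. Leave it standing.
Things that resemble listed ones, but are neither listed nor needed, are in the scene too. Leave any green look-alike of the weight_medium alone. What is shaped like the weight_thin but orange is not meant.

How it is judged:
On the way, in this order (a step that is already met when the one before it is completed fails the run):
1. the counterweight as thick as the loaded tube block stands, released, in the cradle opposite to it (((z of weight_thin in the frame of bay_a between -0.004 and 0.004 m and angle between weight_thin's own z axis and vertical below 0.1 rad and linear speed of weight_thin below 0.02 m/s and contact force between the fingers and weight_thin below 0.1 N and ((horizontal distance between sample_thin and bay_a below 0.03 m and horizontal distance between weight_thin and bay_c below 0.016 m) or (horizontal distance between sample_thin and bay_b below 0.03 m and horizontal distance between weight_thin and bay_d below 0.016 m) or (horizontal distance between sample_thin and bay_c below 0.03 m and horizontal distance between weight_thin and bay_a below 0.016 m) or (horizontal distance between sample_thin and bay_d below 0.03 m and horizontal distance between weight_thin and bay_b below 0.016 m))) or (z of weight_medium in the frame of bay_a between -0.004 and 0.004 m and angle between weight_medium's own z axis and vertical below 0.1 rad and linear speed of weight_medium below 0.02 m/s and contact force between the fingers and weight_medium below 0.1 N and ((horizontal distance between sample_medium and bay_a below 0.03 m and horizontal distance between weight_medium and bay_c below 0.016 m) or (horizontal distance between sample_medium and bay_b below 0.03 m and horizontal distance between weight_medium and bay_d below 0.016 m) or (horizontal distance between sample_medium and bay_c below 0.03 m and horizontal distance between weight_medium and bay_a below 0.016 m) or (horizontal distance between sample_medium and bay_d below 0.03 m and horizontal distance between weight_medium and bay_b below 0.016 m))) or (z of weight_thick in the frame of bay_a between -0.004 and 0.004 m and angle between weight_thick's own z axis and vertical below 0.1 rad and linear speed of weight_thick below 0.02 m/s and contact force between the fingers and weight_thick below 0.1 N and ((horizontal distance between sample_thick and bay_a below 0.03 m and horizontal distance between weight_thick and bay_c below 0.016 m) or (horizontal distance between sample_thick and bay_b below 0.03 m and horizontal distance between weight_thick and bay_d below 0.016 m) or (horizontal distance between sample_thick and bay_c below 0.03 m and horizontal distance between weight_thick and bay_a below 0.016 m) or (horizontal distance between sample_thick and bay_d below 0.03 m and horizontal distance between weight_thick and bay_b below 0.016 m))))), for 0.2 s.
2. the winged knob is turned clockwise to its stop (value of joint knob above 1.38 rad), for 0.1 s.
At the end, for the whole second after the job is handed in: The counterweight as thick as the cradled tube block stands upright, released, at rest on the floor (4 mm) of the opposite cradle, within 16 mm of its centre; that tube block is in its cradle; the other counterweights within 20 mm of their start; the knob at 1.38 rad or more (stop 1.5) (value of joint knob above 1.38 rad and ((z of weight_thin in the frame of bay_a between -0.004 and 0.004 m and angle between weight_thin's own z axis and vertical below 0.1 rad and linear speed of weight_thin below 0.02 m/s and contact force between the fingers and weight_thin below 0.1 N and distance of each of weight_medium, weight_thick from where it was at the start of the episode below 0.02 m and ((horizontal distance between sample_thin and bay_a below 0.03 m and horizontal distance between weight_thin and bay_c below 0.016 m) or (horizontal distance between sample_thin and bay_b below 0.03 m and horizontal distance between weight_thin and bay_d below 0.016 m) or (horizontal distance between sample_thin and bay_c below 0.03 m and horizontal distance between weight_thin and bay_a below 0.016 m) or (horizontal distance between sample_thin and bay_d below 0.03 m and horizontal distance between weight_thin and bay_b below 0.016 m))) or (z of weight_medium in the frame of bay_a between -0.004 and 0.004 m and angle between weight_medium's own z axis and vertical below 0.1 rad and linear speed of weight_medium below 0.02 m/s and contact force between the fingers and weight_medium below 0.1 N and distance of each of weight_thin, weight_thick from where it was at the start of the episode below 0.02 m and ((horizontal distance between sample_medium and bay_a below 0.03 m and horizontal distance between weight_medium and bay_c below 0.016 m) or (horizontal distance between sample_medium and bay_b below 0.03 m and horizontal distance between weight_medium and bay_d below 0.016 m) or (horizontal distance between sample_medium and bay_c below 0.03 m and horizontal distance between weight_medium and bay_a below 0.016 m) or (horizontal distance between sample_medium and bay_d below 0.03 m and horizontal distance between weight_medium and bay_b below 0.016 m))) or (z of weight_thick in the frame of bay_a between -0.004 and 0.004 m and angle between weight_thick's own z axis and vertical below 0.1 rad and linear speed of weight_thick below 0.02 m/s and contact force between the fingers and weight_thick below 0.1 N and distance of each of weight_thin, weight_medium from where it was at the start of the episode below 0.02 m and ((horizontal distance between sample_thick and bay_a below 0.03 m and horizontal distance between weight_thick and bay_c below 0.016 m) or (horizontal distance between sample_thick and bay_b below 0.03 m and horizontal distance between weight_thick and bay_d below 0.016 m) or (horizontal distance between sample_thick and bay_c below 0.03 m and horizontal distance between weight_thick and bay_a below 0.016 m) or (horizontal distance between sample_thick and bay_d below 0.03 m and horizontal distance between weight_thick and bay_b below 0.016 m))))); the robot touches nothing.
It fails at once if a tube block is pushed more than 20 mm from its place (distance of any of sample_thin, sample_medium, sample_thick from where it was at the start of the episode above 0.02 m).
It fails at once if a counterweight is dropped (falls free at more than 0.5 m/s) ((linear speed of weight_thin above 0.5 m/s and contact force between the fingers and weight_thin below 0.2 N) or (linear speed of weight_medium above 0.5 m/s and contact force between the fingers and weight_medium below 0.2 N) or (linear speed of weight_thick above 0.5 m/s and contact force between the fingers and weight_thick below 0.2 N)).
It fails at once if a bottle, jar or beaker is tipped over or pushed more than 40 mm (angle between any of bottle_a, bottle_b, bottle_c, jar, beaker's own z axis and vertical above 0.5 rad or distance of any of bottle_a, bottle_b, bottle_c, jar, beaker from where it was at the start of the episode above 0.04 m).
It also fails if it takes over 72 s, if anything falls off the work surface, if the arm or the gripper's body presses on something with over 40 N, if the wrist force passes 120 N, or if a joint passes its speed limit or range.

## Working session

There is one attempt and no reset: what is moved stays moved. The work goes in short steps, Python scripts to look and compute and a shell command to move; the robot and the scene stay as the last step left them, time stands still between calls to the robot, and variables do not carry over. Pictures are saved under pics/ and viewed, at most 10 in all, crops included, and the job is handed in when it is done.

```bash
mkdir -p pics; ls; cat > h.py <<'E'
import numpy as np, cv2
from bench import robot, vision
def snap(n):
    s=vision.snapshot(n); return s
def save(s,f,crop=None,scale=1):
    im=cv2.cvtColor(s["color"],cv2.COLOR_RGB2BGR)
    if crop: x0,y0,x1,y1=crop; im=im[y0:y1,x0:x1]
    cv2.imwrite("pics/"+f,cv2.resize(im,None,fx=scale,fy=scale,interpolation=cv2.INTER_CUBIC))
def pts(s):
    z=s["z_map"]; v,u=np.mgrid[:400,:640]
    c=np.stack([(u-s["cx"])/s["fx"]*z,(v-s["cy"])/s["fy"]*z,z],-1)
    return (c-s["t"])@np.array(s["R"])   # R^T (c-t)
def ray(s,u,v,h):
    R=np.array(s["R"]); o=-R.T@np.array(s["t"]); d=R.T@np.array([(u-s["cx"])/s["fx"],(v-s["cy"])/s["fy"],1])
    return o+d*(h-o[2])/d[2]
E
python3 - <<'E'
from h import *
import pickle
for n in ("scene","side","wrist"):
    s=snap(n); pickle.dump(s,open(n+"0.pkl","wb")); save(s,n+"0.png"); R=np.array(s["R"]); print(n,-R.T@s["t"],R[2],s["fx"])
print(robot.get_obs())
E
```

```text
pics
scene [1.16157777 0.39511358 1.0773568 ] [-0.4662588  -0.33069689 -0.82051344] 391.882188385787
side [0.23762301 0.69384579 1.01037629] [ 0.29684278 -0.59217592 -0.74914087] 413.05719365975875
wrist [ 0.28846457 -0.47288662  0.38351087] [-0.22042571 -0.09718051 -0.97055059] 288.2676853838578
{'time': 0.15, 'joint_positions': array([-1.25211421e+00,  8.77634048e-02,  1.37187390e+00, -7.51118823e-07,
        1.68357831e+00, -1.03075478e-01]), 'qvel': array([-0.00054531, -0.00108841, -0.00535712,  0.00094994,  0.00070332,
        0.00110896]), 'joint_torque': array([ 8.91120726e-04, -3.40643084e+01, -3.02792430e+01,  7.17433356e-02,
        3.04523169e-02, -1.05029026e-04]), 'tool_pos': array([ 0.22503064, -0.50141317,  0.20460181]), 'ee_rot': array([-3.13997823e+00, -1.66249216e-04,  4.21757375e-01]), 'wrist_force': array([-0.56756888, -0.37950089, -0.20519603]), 'wrist_torque': array([-0.00929736,  0.00064955,  0.00531625]), 'finger_force': 0.0, 'width': 0.09397249619578696}
```

View pics/scene0.png

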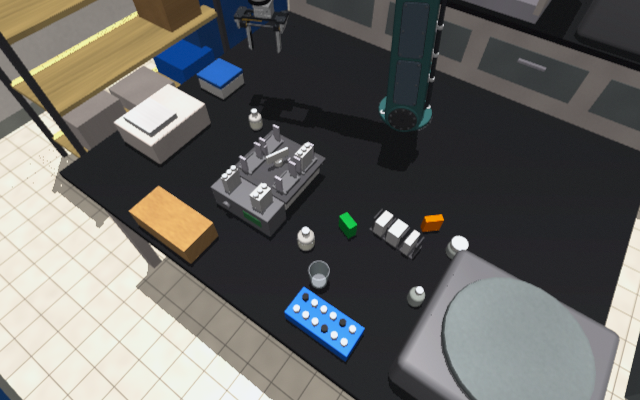

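View pics/side0.png

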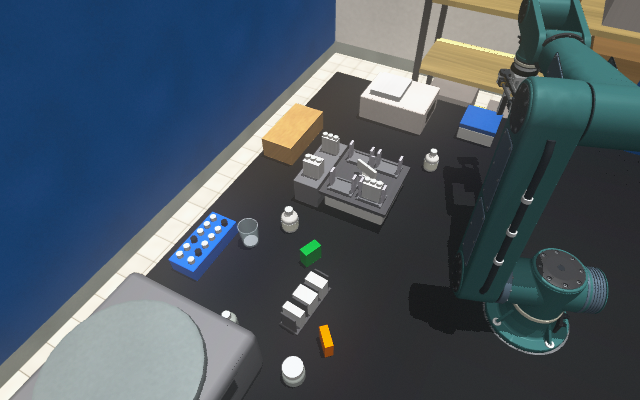

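Both views show the shaker (scene ~(270,180), side ~(360,180)). Two tube blocks wait on its head at scene (230,175) and (262,195), and the third stands in a cradle at scene (303,155), side (372,188). The rack with three bare weights is at scene (398,232), side (305,300). The green (348,224) and orange (432,223) look-alikes stand outside the rack. I'll measure next.

```bash
python3 - <<'E'
from h import *
import pickle
a=[]
for n,c,c2 in (("scene",(205,120,335,235),(365,200,455,265)),("side",(290,120,420,235),(270,255,360,340))):
    s=pickle.load(open(n+"0.pkl","rb")); P=pts(s); col=s["color"].astype(int)
    sat=col.max(2)-col.min(2)
    for nm,cc,zl,zh in (("rack",c2,.056,.076),("blk",c,.144,.158),("caps",c,.158,.172)):
        x0,y0,x1,y1=cc
        m=np.zeros((400,640),np.uint8); reg=np.zeros_like(m); reg[y0:y1,x0:x1]=1
        m=((P[...,2]>zl)&(P[...,2]<zh)&(reg>0)&(sat<60)&(col.min(2)>120)).astype(np.uint8)
        k,L,st,ce=cv2.connectedComponentsWithStats(m)
        for i in range(1,k):
            if st[i,4]<15: continue
            p=P[L==i]; r=cv2.minAreaRect((p[:,:2]*1000).astype(np.float32))
            print(n,nm,ce[i].round(),st[i,4],"z",np.median(p[:,2]).round(4),"rect",np.round(r[0],1),np.round(r[1],1),round(r[2],1))
    im=cv2.cvtColor(s["color"],cv2.COLOR_RGB2BGR)
    for cc in (c,c2):
        x0,y0,x1,y1=cc; a.append(cv2.resize(im[y0:y1,x0:x1],(400,300),interpolation=cv2.INTER_CUBIC))
cv2.imwrite("pics/c1.png",np.vstack([np.hstack(a[:2]),np.hstack(a[2:])]))
E
```

```text
scene rack [384. 218.] 167 z 0.0659 rect [524.7 196.2] [30.8 56.8] 84.6
scene rack [398. 228.] 223 z 0.0657 rect [529.4 246.7] [38.6 55.8] 85.2
scene rack [412. 238.] 135 z 0.0659 rect [534.3 296.6] [21.9 57.7] 84.9
scene rack [453. 241.] 26 z 0.0589 rect [474.7 400.6] [31.4  8.8] 24.5
scene blk [275. 126.] 16 z 0.1495 rect [ 470.7 -263.8] [22.6  8.1] 79.7
scene blk [262. 139.] 18 z 0.1488 rect [ 541.1 -258.9] [ 8.3 20.1] 8.2
scene blk [257. 143.] 18 z 0.1473 rect [ 565.9 -260.5] [11.1 25.2] 6.7
scene blk [303. 151.] 110 z 0.1498 rect [ 505.9 -120.8] [29.8 81.4] 90.0
scene blk [242. 157.] 20 z 0.1478 rect [ 638.3 -261. ] [ 7.8 24.9] 1.7
scene blk [292. 162.] 20 z 0.1479 rect [ 563.7 -120.6] [22.8  6.7] 87.4
scene blk [230. 174.] 44 z 0.1505 rect [ 708.8 -241.9] [54.8 10.4] 0.4
scene blk [278. 177.] 24 z 0.1484 rect [ 636.2 -120. ] [23.8  8.1] 86.3
scene blk [260. 192.] 141 z 0.1504 rect [ 707.3 -129.7] [57.2 39.6] 1.9
scene caps [303. 148.] 52 z 0.1607 rect [ 505.6 -122. ] [55.4 16.3] 2.4
scene caps [233. 167.] 16 z 0.1606 rect [ 689.5 -248.5] [16.1 12.1] 43.4
scene caps [227. 173.] 
[... 625 characters left out ...]
62. 179.] 16 z 0.1483 rect [ 538.1 -120.9] [ 7.  23.4] 1.3
side blk [373. 184.] 80 z 0.1506 rect [ 501.3 -120.4] [54.5 29.3] 0.2
side blk [384. 187.] 16 z 0.1495 rect [ 466.1 -119.4] [ 6.7 22.2] 5.3
side caps [327. 134.] 26 z 0.1606 rect [ 716.9 -248.3] [33.6 17.3] 2.5
side caps [336. 136.] 16 z 0.1603 rect [ 687.  -249.6] [12.1 17.4] 37.2
side caps [307. 155.] 16 z 0.1599 rect [ 724.8 -127.8] [12.4 15.3] 29.5
side caps [316. 158.] 31 z 0.1599 rect [ 694.7 -130.2] [34.1 15. ] 1.3
side caps [367. 179.] 15 z 0.1611 rect [ 520.3 -118.9] [11.8 13.6] 23.5
side caps [373. 180.] 17 z 0.1603 rect [ 502.5 -121.7] [11.7 13.6] 22.4
side caps [379. 182.] 19 z 0.1606 rect [ 483.3 -120.9] [14.6 15. ] 46.2
```

View pics/c1.png

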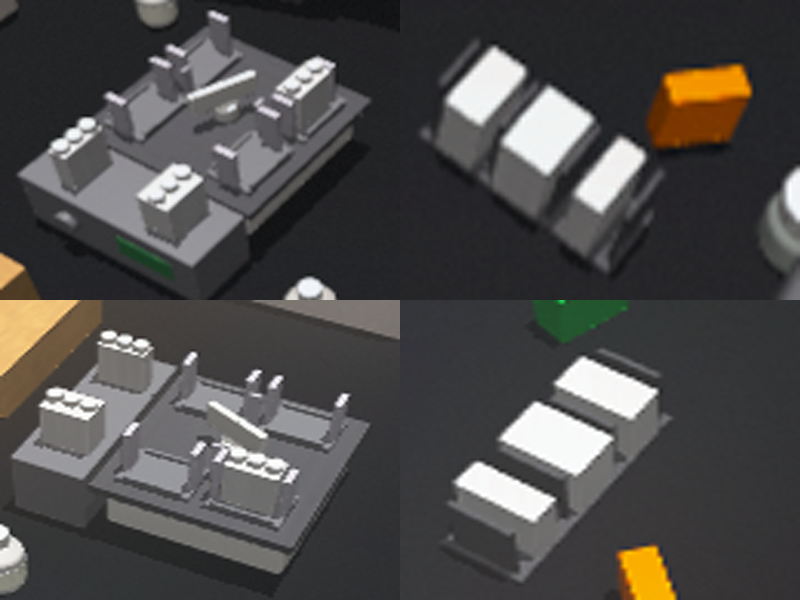

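The loaded tube block, side (373,184), is 29–30 mm thick. It stands in bay_a, because the head lies on world +x. The blocks on the head are 38–39 and about 22 mm thick, so the medium one is meant.

Candidates by scene pixel:
- Bare grey-white block, rack (384,218): 31 mm thick, fits.
- Rack (398,228): 39 mm thick.
- Rack (412,238): 22 mm thick.
- Green (348,224): look-alike, left alone.
- Orange (432,223): look-alike, left alone.

The crop confirms that (384,218) is bare and the medium one. Its target is bay_c, the far cradle on the head side.

```bash
cat >> h.py <<'E'
def go(x,y,z,yaw):
    o=robot.get_obs(); p=o["tool_pos"]; r=o["ee_rot"]
    from scipy.spatial.transform import Rotation as Ro
    M=Ro.from_euler("xyz",r).as_matrix()
    print("tool shift mm",(M.T@(np.array([x,y,z])-p)*1000).round(1),"yaw now",np.degrees(r[2]).round(2),"turn z",round(-(yaw-np.degrees(r[2])),2),"tilt err",np.degrees(np.arccos(-M[2,2])).round(2))
E
python3 - <<'E'
from h import *
import pickle
go(.523,.19,.24,84.6)
for n in("scene","side"):
    s=pickle.load(open(n+"0.pkl","rb")); P=pts(s)
    m=(P[...,2]>.01)&(P[...,0]>.3)&(P[...,0]<.6)&(P[...,1]>-.1)&(P[...,1]<.2)&(P[...,2]<.13)
    k,L,st,ce=cv2.connectedComponentsWithStats(m.astype(np.uint8))
    for i in range(1,k):
        if st[i,4]>10: p=P[L==i]; print(n,ce[i].round(),p.min(0).round(3),p.max(0).round(3))
    # knob wings
    m=(P[...,2]>.135)&(P[...,2]<.147)&(np.hypot(P[...,0]-.552,P[...,1]+.19)<.043)
    p=P[m]; r=cv2.minAreaRect((p[:,:2]*1000).astype(np.float32)); print("knob",len(p),p[:,2].max(),r)
E
```

```text
tool shift mm [ 554.9 -508.9  -34.5] yaw now 24.16 turn z -60.44 tilt err 0.09
scene [308. 175.] [ 0.44  -0.1    0.012] [ 0.6   -0.074  0.1  ]
scene [379. 220.] [0.496 0.168 0.01 ] [0.553 0.2   0.071]
scene [348. 221.] [0.569 0.077 0.011] [0.6   0.14  0.064]
knob 80 0.14592164371447408 ((553.6719970703125, -190.6396942138672), (13.625927925109863, 79.17178344726562), 68.07190704345703)
side [361. 207.] [ 0.44 -0.1   0.01] [ 0.6   -0.074  0.101]
side [311. 252.] [0.565 0.079 0.01 ] [0.6   0.14  0.065]
side [320. 278.] [0.492 0.169 0.01 ] [0.55 0.2  0.07]
knob 77 0.14483894999033964 ((550.0672607421875, -190.61126708984375), (13.710269927978516, 77.90816497802734), 68.49994659423828)
```

```bash
python3 -m crank '[[0,[0.0347,-0.0318,-0.0022],[0,0,0]],[0,[0.0347,-0.0318,-0.0022],[0,0,0]],[0,[0.0347,-0.0318,-0.0022],[0,0,0]],[0,[0.0347,-0.0318,-0.0022],[0,0,0]],[0,[0.0347,-0.0318,-0.0022],[0,0,0]],[0,[0.0347,-0.0318,-0.0022],[0,0,0]],[0,[0.0347,-0.0318,-0.0022],[0,0,0]],[0,[0.0347,-0.0318,-0.0022],[0,0,0]]]' && python3 -m crank '[[0,[0.0347,-0.0318,-0.0022],[0,0,0]],[0,[0.0347,-0.0318,-0.0022],[0,0,0]],[0,[0.0347,-0.0318,-0.0022],[0,0,0]],[0,[0.0347,-0.0318,-0.0022],[0,0,0]],[0,[0.0347,-0.0318,-0.0022],[0,0,0]],[0,[0.0347,-0.0318,-0.0022],[0,0,0]],[0,[0.0347,-0.0318,-0.0022],[0,0,0]],[0,[0.0347,-0.0318,-0.0022],[0,0,0]]]' && python3 -m crank '[[0,[0,0,0],[0,0,-7.55]],[0,[0,0,0],[0,0,-7.55]],[0,[0,0,0],[0,0,-7.55]],[0,[0,0,0],[0,0,-7.55]],[0,[0,0,0],[0,0,-7.55]],[0,[0,0,0],[0,0,-7.55]],[0,[0,0,0],[0,0,-7.55]],[0,[0,0,0],[0,0,-7.55]]]' && python3 -m crank '[[0,[0,0,0],[0,0,0]],[0,[0,0,0],[0,0,0]],[0,[0,0,0],[0,0,0]]]'
python3 - <<'E'
from h import *
s=snap("wrist"); save(s,"w1.png"); P=pts(s); col=s["color"].astype(int); sat=col.max(2)-col.min(2)
m=((abs(P[...,2]-.066)<.008)&(sat<60)&(col.min(2)>120)&(P[...,0]>.4)&(P[...,0]<.6)).astype(np.uint8)
k,L,st,ce=cv2.connectedComponentsWithStats(m)
for i in range(1,k):
    if st[i,4]<80: continue
    p=P[L==i]; r=cv2.minAreaRect((p[:,:2]*1000).astype(np.float32)); print(ce[i].round(),st[i,4],np.median(p[:,2]),r)
go(.523,.196,.1,84.6)
E
```

```text
time: 0.95
tool_pos: [0.3745, -0.1542, 0.223]
ee_rot: [3.141, -0.0, 0.421]
wrist_force: [1.2, -0.8, -0.4]
width: 0.0939
finger_force: 0.0
time: 1.75
tool_pos: [0.5237, 0.1917, 0.2403]
ee_rot: [3.141, 0.0, 0.422]
wrist_force: [0.7, -0.9, 0.4]
width: 0.0938
finger_force: 0.0
time: 2.55
tool_pos: [0.5232, 0.1897, 0.2401]
ee_rot: [-3.141, 0.0, 1.481]
wrist_force: [-1.4, -0.2, 0.3]
width: 0.0941
finger_force: 0.0
time: 2.85
tool_pos: [0.5233, 0.1897, 0.2405]
ee_rot: [-3.141, 0.0, 1.474]
wrist_force: [-0.1, -0.4, -0.0]
width: 0.094
finger_force: 0.0
[254.   6.] 460 0.05990642617517792 ((463.1586608886719, 400.83843994140625), (14.737238883972168, 43.56739807128906), 84.34323120117188)
[325.  77.] 150 0.06777789198847209 ((534.5540771484375, 321.61260986328125), (3.6770787239074707, 43.105133056640625), 84.50833129882812)
[328. 101.] 969 0.06590673472766206 ((533.7310180664062, 295.793212890625), (21.745805740356445, 54.99443054199219), 84.62061309814453)
[327. 123.] 92 0.06797198796246436 ((530.262939453125, 271.1086120605469), (2.35215425491333, 43.599403381347656), 84.49796295166016)
[327. 144.] 1474 0.06591794885121373 ((528.6357421875, 246.06918334960938), (36.6623420715332, 55.711238861083984), 84.53215026855469)
[326. 166.] 108 0.06806374974891241 ((525.404296875, 220.9961395263672), (2.7377705574035645, 42.59184646606445), 84.55091857910156)
[327. 185.] 1065 0.06588085649542227 ((523.51611328125, 196.2352294921875), (29.16094207763672, 55.21915817260742), 84.3917236328125)
tool shift mm [  6.3  -0.9 140.5] yaw now 84.48 turn z -0.12 tilt err 0.02
```

The wrist picture data confirm the three bare tops at z≈66 mm. The medium one, 29×55 mm, is centred at (523.5, 196.2) mm with yaw −5.5°. I descend, grip its ends and lift a little.

```bash
python3 -m crank '[[0,[0.0065,-0.0004,0.04],[0,0,0]],[0,[0,0,0.04],[0,0,0]],[0,[0,0,0.04],[0,0,0]],[0,[0,0,0.04],[0,0,0]],[0,[0,0,0.03],[0,0,0]],[0,[0,0,0.022],[0,0,0]],[0,[0,0,0],[0,0,0]],[0,[0,0,0],[0,0,0]]]' && python3 -m crank '[[0.6,[0,0,0],[0,0,0]],[0.6,[0,0,0],[0,0,0]],[0.6,[0,0,0],[0,0,0]],[0.6,[0,0,0],[0,0,0]],[0.6,[0,0,0],[0,0,0]],[0.6,[0,0,0],[0,0,0]],[0.6,[0,0,0],[0,0,0]],[0.6,[0,0,0],[0,0,0]]]'
```

```text
time: 3.7
tool_pos: [0.5238, 0.1962, 0.029]
ee_rot: [-3.142, 0.0, 1.475]
wrist_force: [0.4, -0.5, 0.2]
width: 0.0937
finger_force: 0.0
time: 4.5
tool_pos: [0.5233, 0.1962, 0.029]
ee_rot: [-3.141, 0.0, 1.476]
wrist_force: [-3.3, -0.2, 4.9]
width: 0.0554
finger_force: 30.0
```

```bash
python3 -m crank '[[0.6,[0,0,-0.01],[0,0,0]],[0.6,[0,0,-0.02],[0,0,0]],[0.6,[0,0,-0.03],[0,0,0]],[0.6,[0,0,-0.03],[0,0,0]],[0.6,[-0.0145,-0.009,0],[0,0,0]],[0.6,[-0.0242,-0.015,0],[0,0,0]],[0.6,[-0.0242,-0.015,0],[0,0,0]],[0.6,[-0.0242,-0.015,0],[0,0,0]]]' && python3 -m crank '[[0.6,[-0.0242,-0.015,0],[0,0,0]],[0.6,[-0.0242,-0.015,0],[0,0,0]],[0.6,[-0.0098,-0.006,0.02],[0,0,0]],[0.6,[0,0,0.03],[0,0,0]],[0.6,[0,0,0.025],[0,0,0]],[0.6,[0,0,0.01],[0,0,0]],[0.6,[0,0,0.007],[0,0,0]],[0.6,[0,0,0],[0,0,0]]]'
python3 -m crank '[[0.6,[0,0,0.002],[0,0,0]],[0.6,[0,0,0.001],[0,0,0]],[0.6,[0,0,0],[0,0,0]]]'
```

```text
time: 5.3
tool_pos: [0.4608, 0.1137, 0.118]
ee_rot: [-3.141, 0.001, 1.476]
wrist_force: [-0.8, -0.9, -3.2]
width: 0.056
finger_force: 30.0
time: 6.1
tool_pos: [0.4201, 0.0601, 0.0263]
ee_rot: [-3.141, 0.0, 1.476]
wrist_force: [0.3, -0.4, -3.6]
width: 0.0555
finger_force: 30.0
time: 6.4
tool_pos: [0.4209, 0.0601, 0.0244]
ee_rot: [3.14, -0.0, 1.476]
wrist_force: [-0.1, 0.3, -3.5]
width: 0.0557
finger_force: 30.0
```

```bash
python3 -m crank '[[0.6,[0,0,0.001],[0,0,0]],[0.6,[0,0,0],[0,0,0]]]'; python3 -m crank '[[0.6,[0,0,0.001],[0,0,0]],[0.6,[0,0,0],[0,0,0]]]'
```

```text
time: 6.6
tool_pos: [0.4207, 0.0601, 0.023]
ee_rot: [3.141, -0.0, 1.476]
wrist_force: [-0.5, 0.5, -3.4]
width: 0.0554
finger_force: 30.0
time: 6.8
tool_pos: [0.4207, 0.0601, 0.023]
ee_rot: [3.141, -0.0, 1.476]
wrist_force: [-1.8, -0.6, 5.4]
width: 0.0556
finger_force: 30.0
```

```bash
python3 -m crank '[[0,[0,0,0],[0,0,0]],[0,[0,0,0],[0,0,0]],[0,[0,0,0],[0,0,0]],[0,[0,0,0],[0,0,0]],[0,[0,0,-0.03],[0,0,0]],[0,[0,0,-0.04],[0,0,0]],[0,[0,0,-0.04],[0,0,0]],[0,[0,0,-0.04],[0,0,0]]]' && python3 -m crank '[[0,[0,0,0],[0,0,-8.2]],[0,[0,0,0],[0,0,-8.2]],[0,[0,0,0],[0,0,-8.2]],[0,[0,0,0],[0,0,-8.2]],[0,[0,0,0],[0,0,-8.2]],[0,[0,0,0],[0,0,-8.2]],[0,[0,0,0],[0,0,-8.2]],[0,[0,0,0],[0,0,-8.2]]]' && python3 -m crank '[[0,[0,0,0],[0,0,-8.2]],[0,[0,0,0],[0,0,-8.2]],[0,[0,0,0],[0,0,-8]],[0,[0,0,0],[0,0,0]],[0,[0,0,0],[0,0,0]]]'
python3 - <<'E'
from h import *
for c in ("wrist","side","scene"):
    s=snap(c); P=pts(s); col=s["color"].astype(int); sat=col.max(2)-col.min(2)
    if c=="wrist": save(s,"w2.png")
    m=((abs(P[...,2]-.06)<.008)&(sat<60)&(col.min(2)>100)&(P[...,0]>.37)&(P[...,0]<.47)&(abs(P[...,1]-.06)<.05)).astype(np.uint8)
    k,L,st,ce=cv2.connectedComponentsWithStats(m)
    for i in range(1,k):
        if st[i,4]<40: continue
        p=P[L==i]; r=cv2.minAreaRect((p[:,:2]*1000).astype(np.float32)); print(c,ce[i].round(),st[i,4],np.median(p[:,2]),r)
go(.421,.06,.1,174.5)
E
```

```text
time: 7.6
tool_pos: [0.42, 0.06, 0.1729]
ee_rot: [-3.141, 0.0, 1.476]
wrist_force: [1.0, 0.2, 0.2]
width: 0.0934
finger_force: 0.0
time: 8.4
tool_pos: [0.4202, 0.0601, 0.1715]
ee_rot: [-3.141, -0.0, 2.627]
wrist_force: [0.0, -0.3, 0.6]
width: 0.094
finger_force: 0.0
time: 8.9
tool_pos: [0.4203, 0.0601, 0.1715]
ee_rot: [-3.142, -0.0, 3.044]
wrist_force: [0.3, 0.1, 0.4]
width: 0.0941
finger_force: 0.0
wrist [327. 202.] 1505 0.05989878726539011 ((420.48931884765625, 60.189125061035156), (29.29791259765625, 55.74362564086914), 84.88973999023438)
side [372. 258.] 207 0.0592004322656895 ((419.88641357421875, 61.325401306152344), (31.882192611694336, 56.04662322998047), 84.37228393554688)
scene [363. 178.] 135 0.059623174943573255 ((420.82568359375, 60.70086669921875), (29.524871826171875, 57.551361083984375), 84.65982055664062)
tool shift mm [-0.8 -0.  71.6] yaw now 174.48 turn z -0.02 tilt err 0.01
```

```bash
python3 -m crank '[[0,[0,0,0.03],[0,0,0]],[0,[0,0,0.035],[0,0,0]],[0,[0,0,0.035],[0,0,0]],[0,[0,0,0.028],[0,0,0]],[0,[0,0,0.0155],[0,0,0]],[0,[0,0,0],[0,0,0]],[0.9,[0,0,0],[0,0,0]],[0.9,[0,0,0],[0,0,0]]]' && python3 -m crank '[[0.9,[0,0,0],[0,0,0]],[0.9,[0,0,0],[0,0,0]],[0.9,[0,0,0],[0,0,0]],[0.9,[0,0,0],[0,0,0]],[0.9,[0,0,0],[0,0,0]],[0.9,[0,0,0],[0,0,0]],[0.9,[0,0,0],[0,0,0]],[0.9,[0,0,0],[0,0,0]]]'
python3 - <<'E'
from h import *
go(.6016,-.2596,.232,181.1)
E
```

```text
time: 9.85
tool_pos: [0.4215, 0.0601, 0.0296]
ee_rot: [3.141, 0.003, 3.046]
wrist_force: [-0.1, -0.5, 0.8]
width: 0.0814
finger_force: 0.0
time: 10.65
tool_pos: [0.4202, 0.06, 0.0281]
ee_rot: [-3.141, -0.0, 3.047]
wrist_force: [0.5, -0.2, 0.7]
width: 0.0298
finger_force: 30.0
tool shift mm [-210.8 -301.1 -203.8] yaw now 174.57 turn z -6.53 tilt err 0.01
```

```bash
python3 -m crank '[[0.9,[0,0,-0.014],[0,0,0]],[0.9,[0,0,-0.03],[0,0,0]],[0.9,[0,0,-0.04],[0,0,0]],[0.9,[0,0,-0.04],[0,0,0]],[0.9,[0,0,-0.04],[0,0,0]],[0.9,[0,0,-0.04],[0,0,0]],[0.9,[-0.0105,-0.0151,0],[0,0,0]],[0.9,[-0.0211,-0.0301,0],[0,0,0]]]' && python3 -m crank '[[0.9,[-0.0211,-0.0301,0],[0,0,0]],[0.9,[-0.0211,-0.0301,0],[0,0,0]],[0.9,[-0.0211,-0.0301,0],[0,0,0]],[0.9,[-0.0211,-0.0301,0],[0,0,0]],[0.9,[-0.0211,-0.0301,0],[0,0,0]],[0.9,[-0.0211,-0.0301,0],[0,0,0]],[0.9,[-0.0211,-0.0301,0],[0,0,0]],[0.9,[-0.0211,-0.0301,0],[0,0,0]]]' && python3 -m crank '[[0.9,[-0.0105,-0.0151,0],[0,0,0]],[0.9,[0,0,0],[0,0,-3.25]],[0.9,[0,0,0],[0,0,-3.25]],[0.9,[0,0,0],[0,0,0]],[0.9,[0,0,0],[0,0,0]]]'
python3 - <<'E'
from h import *
s=snap("wrist"); save(s,"w3.png"); P=pts(s)
m=((abs(P[...,2]-.149)<.006)&(P[...,0]>.4)&(P[...,0]<.68)).astype(np.uint8)
k,L,st,ce=cv2.connectedComponentsWithStats(m)
for i in range(1,k):
    if st[i,4]<40: continue
    p=P[L==i]; r=cv2.minAreaRect((p[:,:2]*1000).astype(np.float32)); print(ce[i].round(),st[i,4],np.median(p[:,2]),r)
go(.6016,-.2596,.232,181.1)
E
```

```text
time: 11.45
tool_pos: [0.4477, 0.0131, 0.2336]
ee_rot: [3.14, 0.003, 3.051]
wrist_force: [1.7, -0.2, -3.6]
width: 0.0298
finger_force: 30.0
time: 12.25
tool_pos: [0.5928, -0.2447, 0.2302]
ee_rot: [3.14, -0.003, 3.047]
wrist_force: [0.7, 0.3, -4.2]
width: 0.0301
finger_force: 30.0
time: 12.75
tool_pos: [0.6014, -0.2594, 0.2309]
ee_rot: [3.141, -0.002, -3.124]
wrist_force: [-0.9, -0.1, -3.8]
width: 0.0296
finger_force: 30.0
[327.  57.] 328 0.1487760070814479 ((469.58038330078125, -261.66253662109375), (7.898661136627197, 23.424049377441406), 1.0481810569763184)
[493.  58.] 355 0.14861589538547135 ((467.93353271484375, -122.31782531738281), (7.7866339683532715, 25.85978889465332), 1.4442166090011597)
[483. 102.] 1488 0.15072832952749865 ((503.4814453125, -121.78491973876953), (55.365943908691406, 31.1658878326416), 0.7663111686706543)
[326. 145.] 241 0.1488504249723159 ((541.399658203125, -261.1396789550781), (7.036101341247559, 23.203821182250977), 0.9262363910675049)
[482. 146.] 271 0.14866958324366072 ((539.4122924804688, -121.27027130126953), (7.908420085906982, 24.817787170410156), 1.0840716361999512)
[326. 172.] 263 0.14874075280035343 ((565.2118530273438, -260.7171325683594), (8.062811851501465, 23.803478240966797), 1.0003290176391602)
[479. 172.] 260 0.1487312630492567 ((563.323486328125, -120.97238159179688), (25.16131019592285, 8.116768836975098), 89.57017517089844)
[469. 246.] 249 0.1486499435909593 ((634.99609375, -119.93221282958984), (7.983384132385254, 24.395383834838867), 1.036993145942688)
tool shift mm [-0.1 -0.2 -0.7] yaw now -178.98 turn z -360.08 tilt err 0.09
```

View pics/w3.png

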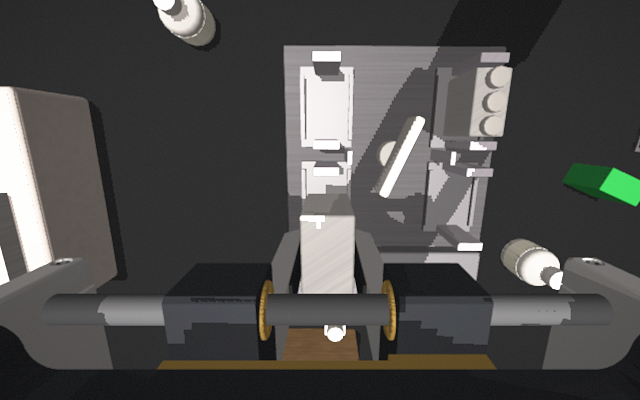

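The wrist view shows the held block (327,240) over the far cradle. Its near post is at (326,172), and all post tops are at z 148.8 mm. Bay_c comes out at (601.3, −260.2) mm, yaw 1°, and the TCP is within 1 mm of that. Now I lower it.

```bash
python3 -m crank '[[0.9,[0,-0.0006,0.02],[0,0,0]],[0.9,[0,0,0.02],[0,0,0]],[0.9,[0,0,0.015],[0,0,0]],[0.9,[0,0,0.015],[0,0,0]],[0.9,[0,0,0.015],[0,0,0]],[0.9,[0,0,0.015],[0,0,0]],[0.9,[0,0,0.008],[0,0,0]],[0.9,[0,0,0],[0,0,0]]]'; python3 -m crank '[[0.9,[0,0,0.001],[0,0,0]],[0.9,[0,0,0.001],[0,0,0]],[0.9,[0,0,0],[0,0,0]]]'
```

```text
time: 13.6
tool_pos: [0.6008, -0.2598, 0.122]
ee_rot: [3.14, -0.003, -3.123]
wrist_force: [0.4, -0.5, -3.6]
width: 0.03
finger_force: 30.0
time: 13.9
tool_pos: [0.6021, -0.2605, 0.1231]
ee_rot: [-3.141, 0.001, -3.123]
wrist_force: [-0.7, 0.1, -3.9]
width: 0.0298
finger_force: 30.0
```

```bash
python3 -m crank '[[0.9,[0,0,0.001],[0,0,0]],[0.9,[0,0,0.001],[0,0,0]],[0.9,[0,0,0],[0,0,0]]]'; python3 -m crank '[[0.9,[0,0,0.001],[0,0,0]],[0.9,[0,0,0],[0,0,0]]]'
```

```text
time: 14.2
tool_pos: [0.6017, -0.2602, 0.1201]
ee_rot: [3.142, -0.0, -3.123]
wrist_force: [-0.3, 0.2, -3.1]
width: 0.0297
finger_force: 30.0
time: 14.4
tool_pos: [0.6018, -0.2603, 0.1192]
ee_rot: [-3.141, 0.0, -3.123]
wrist_force: [-0.8, -0.6, -2.7]
width: 0.0298
finger_force: 30.0
```

```bash
python3 -m crank '[[0.9,[0,0,0.0007],[0,0,0]],[0.9,[0,0,0],[0,0,0]]]'
```

```text
time: 14.6
tool_pos: [0.6018, -0.2603, 0.1192]
ee_rot: [-3.141, 0.001, -3.123]
wrist_force: [-1.7, 0.1, 0.1]
width: 0.0297
finger_force: 30.0
```

```bash
python3 -m crank '[[0.47,[0,0,0],[0,0,0]],[0.47,[0,0,0],[0,0,0]],[0.47,[0,0,0],[0,0,0]],[0.47,[0,0,0],[0,0,0]],[0.47,[0,0,0],[0,0,0]],[0.47,[0,0,0],[0,0,0]]]' && python3 -m crank '[[0.5,[0,0,-0.02],[0,0,0]],[0.5,[0,0,-0.03],[0,0,0]],[0.5,[0,0,-0.03],[0,0,0]],[0.5,[0,0,-0.03],[0,0,0]],[0.5,[0,0,0],[0,0,0]]]'
python3 - <<'E'
from h import *
for c in ("scene","side"):
    s=snap(c); P=pts(s); col=s["color"].astype(int); sat=col.max(2)-col.min(2)
    save(s,c+"2.png",(200,110,430,250),3)
    m=((abs(P[...,2]-.151)<.004)&(sat<60)&(abs(P[...,0]-.601)<.031)&(abs(P[...,1]+.26)<.05)).astype(np.uint8)
    p=P[m>0]; print(c,len(p),np.median(p[:,2]),cv2.minAreaRect((p[:,:2]*1000).astype(np.float32)))
    m=(P[...,2]>.135)&(P[...,2]<.147)&(np.hypot(P[...,0]-.552,P[...,1]+.19)<.043)
    p=P[m]; print("knob",len(p),cv2.minAreaRect((p[:,:2]*1000).astype(np.float32)))
go(.5520,-.1905,.23,158.5)
E
```

```text
time: 15.2
tool_pos: [0.6018, -0.2603, 0.1185]
ee_rot: [-3.141, 0.0, -3.123]
wrist_force: [0.1, -0.0, 0.0]
width: 0.0497
finger_force: 0.0
time: 15.7
tool_pos: [0.6037, -0.2613, 0.2348]
ee_rot: [-3.136, 0.009, -3.123]
wrist_force: [0.1, -0.7, 1.8]
width: 0.0472
finger_force: 0.0
scene 137 0.15027696523045722 ((601.0025634765625, -259.71502685546875), (61.442989349365234, 33.64814758300781), 2.6252505779266357)
knob 84 ((553.8689575195312, -189.4939727783203), (13.045562744140625, 79.08969116210938), 68.9019546508789)
side 123 0.15064758682761709 ((601.879150390625, -257.89599609375), (58.38740539550781, 33.18580627441406), 2.547398805618286)
knob 78 ((550.9255981445312, -190.45724487304688), (13.371663093566895, 78.82459259033203), 67.56343841552734)
tool shift mm [48.7 70.8 -1.1] yaw now -178.93 turn z -337.43 tilt err 0.1
```

View pics/scene2.png

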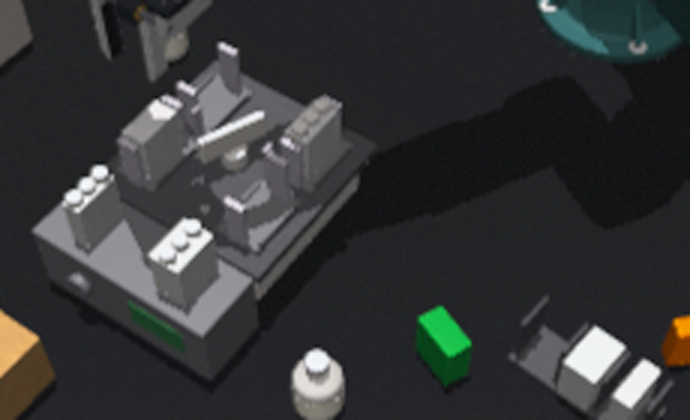

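The placed block stands upright in the far cradle at crop (155,135), top at z≈150.5 mm and centred within 2 mm. The wings at crop (232,130) run at −21.7°. Next the knob.

```bash
python3 -m crank '[[0.53,[0.0122,0.0178,0],[0,0,5.65]],[0.53,[0,0,0],[0,0,5.65]],[0.53,[0,0,0],[0,0,5.65]],[0.53,[0,0,0],[0,0,5.65]],[0.53,[0,0,0],[0,0,0]]]' 
python3 - <<'E'
from h import *
go(.5521,-.1902,.113,158.4)
E
```

```text
time: 16.3
tool_pos: [0.5883, -0.2422, 0.2256]
ee_rot: [3.141, -0.005, 2.766]
wrist_force: [0.4, -0.6, -0.5]
width: 0.044
finger_force: 0.0
tool shift mm [ 52.3  35.  112.9] yaw now 158.48 turn z 0.08 tilt err 0.26
```

```bash
python3 -m crank '[[0.53,[0.0261,0.0175,0],[0,0,0]],[0.53,[0.0262,0.0175,0],[0,0,0]],[0.53,[0,0,0.02],[0,0,0]],[0.53,[0,0,0],[0,0,0]],[0.53,[0,0,0],[0,0,0]]]' 
python3 - <<'E'
from h import *
go(.5521,-.1902,.113,158.4)
s=snap("wrist"); P=pts(s); col=s["color"].astype(int)
m=(P[...,2]>.137)&(P[...,2]<.146)&(np.hypot(P[...,0]-.552,P[...,1]+.19)<.043)&(col.min(2)>100)
p=P[m]; print("knob",len(p),cv2.minAreaRect((p[:,:2]*1000).astype(np.float32)))
save(s,"w4.png")
E
```

```text
time: 16.8
tool_pos: [0.5528, -0.1908, 0.207]
ee_rot: [-3.142, -0.003, 2.767]
wrist_force: [-0.3, 0.2, 0.1]
width: 0.0441
finger_force: 0.0
tool shift mm [ 0.5  0.3 94. ] yaw now 158.53 turn z 0.13 tilt err 0.18
knob 947 ((552.2633666992188, -190.95208740234375), (9.875598907470703, 78.97164916992188), 68.19772338867188)
```

View pics/w4.png

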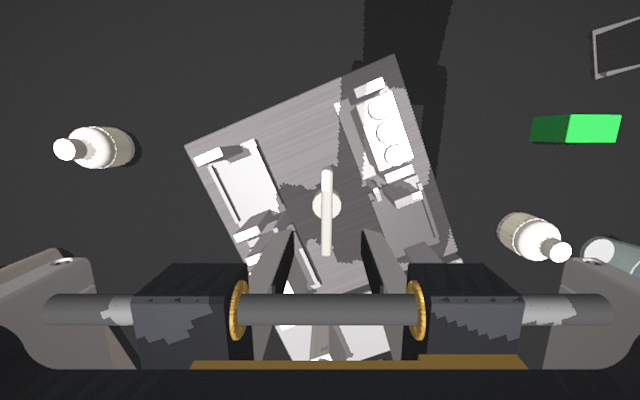

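The wings at (326,212) stand upright in the picture, midway between the fingers, with the axis at (552.3, −191.0) mm. I descend and close.

```bash
python3 -m crank '[[0.53,[0,0,0.02],[0,0,0]],[0.53,[0,0,0.02],[0,0,0]],[0.53,[0,0,0.02],[0,0,0]],[0.53,[0,0,0.02],[0,0,0]],[0.53,[0,0,0.012],[0,0,0]],[0.53,[0,0,0],[0,0,0]],[0.53,[0,0,0],[0,0,0]]]' && python3 -m crank '[[0.95,[0,0,0],[0,0,0]],[0.95,[0,0,0],[0,0,0]],[0.95,[0,0,0],[0,0,0]],[0.95,[0,0,0],[0,0,0]],[0.95,[0,0,0],[0,0,0]],[0.95,[0,0,0],[0,0,0]],[0.95,[0,0,0],[0,0,0]]]'
```

```text
time: 17.55
tool_pos: [0.5538, -0.1914, 0.1172]
ee_rot: [-3.141, 0.001, 2.766]
wrist_force: [-0.3, 0.6, -0.1]
width: 0.0443
finger_force: 0.0
time: 18.25
tool_pos: [0.5533, -0.1917, 0.1169]
ee_rot: [-3.14, 0.001, 2.765]
wrist_force: [-1.9, -3.0, 2.8]
width: 0.0101
finger_force: 30.0
```

```bash
python3 -m crank '[[0.95,[0,0,0],[0,0,6]],[0.95,[0,0,0],[0,0,7]],[0.95,[0,0,0],[0,0,7]],[0.95,[0,0,0],[0,0,7]],[0.95,[0,0,0],[0,0,7]],[0.95,[0,0,0],[0,0,7]],[0.95,[0,0,0],[0,0,7]],[0.95,[0,0,0],[0,0,7]]]' && python3 -m crank '[[0.95,[0,0,0],[0,0,3]],[0.95,[0,0,0],[0,0,3]],[0.95,[0,0,0],[0,0,0]]]'; python3 -c "
from h import *
print(robot.get_obs()['wrist_torque'])"
```

```text
time: 19.05
tool_pos: [0.5526, -0.1923, 0.1169]
ee_rot: [-3.14, 0.002, 1.8]
wrist_force: [-2.5, -4.0, 2.4]
width: 0.0098
finger_force: 30.0
time: 19.35
tool_pos: [0.5525, -0.1924, 0.1169]
ee_rot: [-3.14, 0.002, 1.699]
wrist_force: [-3.2, -3.5, 2.7]
width: 0.0098
finger_force: 30.0
[-0.73064888  0.53193509 -0.02234387]
```

```bash
python3 -m crank '[[0.95,[0,0,0],[0,0,2]],[0.95,[0,0,0],[0,0,1]],[0.95,[0,0,0],[0,0,0]]]'; python3 -m crank '[[0.53,[0,0,0],[0,0,0]],[0.53,[0,0,0],[0,0,0]],[0.53,[0,0,0],[0,0,0]],[0.53,[0,0,0],[0,0,0]],[0.53,[0,0,0],[0,0,0]],[0.53,[0,0,-0.01],[0,0,0]],[0.53,[0,0,-0.02],[0,0,0]],[0.53,[0,0,-0.03],[0,0,0]]]' && python3 -m crank '[[0.53,[0,0,-0.04],[0,0,0]],[0.53,[0,0,-0.04],[0,0,0]],[0.53,[0,0,0],[0,0,0]],[0.53,[0,0,0],[0,0,0]]]'
python3 - <<'E'
from h import *
for c in ("scene","side","wrist"):
    s=snap(c); P=pts(s)
    if c=="scene": save(s,"scene3.png",(200,110,460,270),3)
    m=(P[...,2]>.136)&(P[...,2]<.147)&(np.hypot(P[...,0]-.552,P[...,1]+.191)<.043)
    p=P[m]; print(c,"knob",len(p),cv2.minAreaRect((p[:,:2]*1000).astype(np.float32)) if len(p) else 0)
E
```

```text
time: 19.65
tool_pos: [0.5524, -0.1923, 0.1169]
ee_rot: [-3.14, 0.003, 1.648]
wrist_force: [-3.6, -5.1, 2.4]
width: 0.0099
finger_force: 30.0
time: 20.45
tool_pos: [0.5524, -0.1904, 0.1758]
ee_rot: [-3.138, -0.002, 1.649]
wrist_force: [0.1, 0.3, 0.3]
width: 0.0446
finger_force: 0.0
time: 20.85
tool_pos: [0.5541, -0.1911, 0.2587]
ee_rot: [3.138, 0.002, 1.649]
wrist_force: [0.7, -0.2, -0.8]
width: 0.0441
finger_force: 0.0
scene knob 75 ((553.0585327148438, -190.46249389648438), (11.447712898254395, 80.27033996582031), 4.257352352142334)
side knob 67 ((549.9491577148438, -189.4822540283203), (10.577738761901855, 80.96277618408203), 4.240887641906738)
wrist knob 658 ((552.513427734375, -191.04727172851562), (8.636231422424316, 78.48167419433594), 4.384946346282959)
```

View pics/scene3.png

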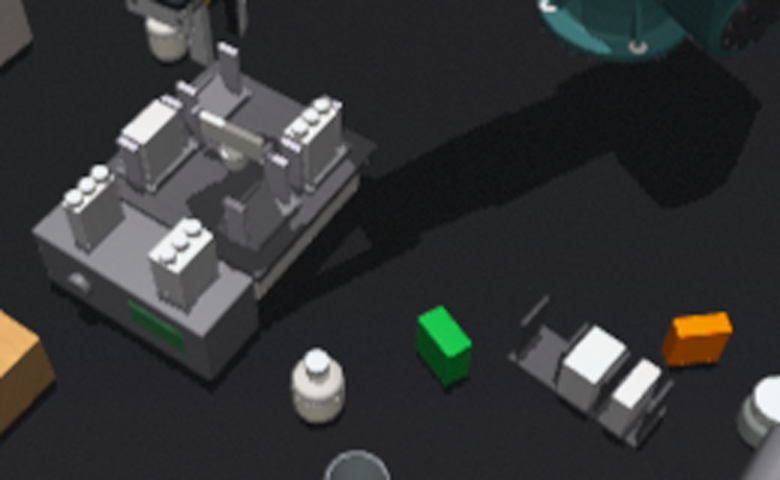

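The picture shows the wings turned across at crop (232,135), at about 86°, which is the stop. The weight stands in its cradle at (155,135) and everything else is in place. Handing in.

```bash
python3 -c "
from h import *
print(robot.close_job())"
```

```text
the job is handed in; nothing more can be done
None
```

The medium counterweight stands upright and released in bay_c, diagonally opposite the medium tube block, the winged knob is turned to its stop (about 1.5 rad by the cameras), and the job is handed in at about 21 s; no verdict came back.

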